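Stow a carton tray in a roller-catch locker

ROBOT

A 6-joint arm with a two-finger parallel gripper is mounted at the origin on a cart in front of the work surface, level with it; the furniture and walls round the work are solid. World frame = base frame: x ahead of the robot, y to its left, z up, the work surface at z = 0. Lengths are in m, angles in rad, forces in N, time in s.
With the tool pointing down it reaches from about 0.35 to 0.85 m from the base axis. Payload 8.1 kg.
Tool frame: the origin (TCP) lies between the finger pads; the fingertips stand 25 mm ahead of it and the grasp point (between the pads) lies 6 mm ahead of it (robot.tip_extent is the distance from the TCP to the fingertips, in m); z points along the fingers, y is the direction in which the jaws open and shut (so a half turn about z gives the same grasp; the last joint's range is limited). The gripper opens to 93 mm and grips with 3 to 60 N. Pads are 15 mm wide; open, the fingers measure 128 mm over their backs; the gripper's body (75 mm by 188 mm) begins 65 mm behind the grasp point.
Start: joints at [-1.265, 0.13, 1.488, -0, 1.523, -0.085], TCP at [0.229, -0.555, 0.244] pointing down, gripper open.
Joint ranges: [-2.96, 2.96], [-0.89, 2.26], [0.02, 2.5], [-1.34, 4.48], [0, 2.73], [-2.66, 2.66]. Speed limits (rad/s): [2.39, 2.39, 2.79, 3.14, 3.14, 3.14].

INTERFACE

Orientations are given as a rotation vector (axis times angle).
In Python, from plant import robot gives the robot as it stands.
- The arm moves only by the tool drive_tool, never from a script. Its argument "increments" is a list of rows, each a list of 7 numbers: the closure, from 0 (fully open) to 1 (shut), then the shift along the world's x, y, z in units of 25 mm (1.0 is 25 mm), then the turn, a rotation vector about the world's x, y, z in rad. In form: [[gripper, dx, dy, dz, rx, ry, rz], ...]. A call has 1 to 20 rows; each row is the pose to reach, as a shift and turn from the pose commanded when the call began; what a row does not reach only later rows make up. A row lasts 1/12 s, in which the tool goes at most 41.7 mm and 7.16 degrees, less where a joint would pass 70% of its speed; a pose out of reach is approached as far as the arm can. A call with a gripper value outside its range is refused whole. The fingers move at their own pace and stop on an object; "squeeze" is the grip in N (left out, the last holds). Time passes only in rows, so rows that repeat a pose let the fingers close. It gives the time, the measured TCP pose, the force and the opening at its end, in the units of the state.
- robot.read_state(): the state, without advancing time (a new reading comes with each control period).
- robot.read_camera(name): name is "scene" or "top" or "wrist"; returns a dict with "image" (400x640x3 uint8, red, green, blue), "fx", "fy", "cx", "cy" (pixels), "dist" ([k1, k2, p1, p2, k3] as OpenCV has them; the pictures are not rectified), "T" (4x4, takes a point from camera to world coordinates); the wrist camera has in their place "mount" (4x4, takes a point from camera to tool coordinates, whose origin is the TCP and whose axes are the flange's). Camera axes: x right, y down, z forward; pixel columns grow to the right and rows downward; lengths in m; the calibration is good to about 2 mm. A picture is of the moment at which its call begins: read the wrist's pose just before it. There is no depth.
- robot.close_job(): hands the job in, once; it reports no verdict.
The state is a dict: "t": time; "q": joint angles; "dq": joint speeds; "joint_torque": joint torques, N m; "tool_pos": TCP position; "orientation": TCP orientation; "force": force on the tool from outside, world axes, zero at the start; "wrist_torque": the same for the moment, N m; "opening": finger opening in m.
Only numpy, scipy, OpenCV 4.12 (cv2) and the standard library are available. Lean on these libraries where they do the work, as an engineer would, in place of code of your own. Each camera call takes 0.05 s, during which the arm holds its last target.

TASK

Put the white carton tray, with the pipe elbow in it, away in the low grey locker and shut the locker. The tray stands in the way of the locker's door: slide it clear of the door's swing before you open the door, then pull or push the door wide open through its roller catch, slide the tray upright all the way in through the doorway, and push the door until the catch snaps and holds it fully shut. Leave the black bellows, the tape roll and the tape measure where they stand.

Things in the scene. Friction and masses are not known exactly. Their poses are not given: they have to be found in the camera images.
- locker: Fixed low grey steel locker, no floor, 205 deep x 176 wide x 97 mm high. Origin: on the counter, mid-doorway, at the side walls' front ends; x points into the locker, y to its left, z up. Inside 156 wide, 195 deep; walls 10 mm thick, 96 high. The 5 mm roof (underside 92 mm up) starts at x = 120 mm: the front part is open above. Yaw varies.
- door (a joint): Door angle, rad: 0 = fully shut in the catch; grows as the free (right) edge swings out to the locker's -x; stop at 1.6. The catch resists the first 0.1 rad: about 6 N either way at 150 mm from the hinge; leaning on the roller it reads about 0.11, below 0.05 it is drawn shut. Beyond, it stays where left (friction 0.06 N m).
- door_hinge (a point): Hinge axis at counter level, (-8, 83) mm in the locker's frame; turns with the door. In its frame (locker's axes when shut) the panel spans y = +5 to -171 mm, x = -6 (outside) to +6 (inside), 4 to 95 mm up. A strike arm on its upper edge, y = -136 to -155, reaches inwards to x = 43 mm and up to 114 mm.
- roller_catch (a point): Middle of the fixed roller catch on top of the locker's right wall, 104 mm up; its housing is 30 mm along x, 24 mm along y (y = -82 to -106 mm in the locker's frame), top 113 mm up; its white sprung roller looks out inwards to y = -70 mm.
- door_knob (a point): Middle of a small steel knob (20 mm across) on the door's outside, 62 mm up, 100 mm from the hinge axis; it stands 16 mm out. Moves with the door; axes as door_hinge. The door's 12 mm thick top edge can also be taken or pushed from above, from inside as well.
- tray_center (a point): Centre, 41 mm up, of the open white carton tray, 144 (x) x 119 (y) x 82 mm high, walls and floor 2 mm thick, about 0.2 kg. Its x axis runs along its length; it fits the doorway only lengthwise. Can be pinched at a wall's upper edge or pushed.
- elbow_center (a point): Centre of the loose grey pipe elbow lying flat in the tray, 77 x 79 x 35 mm high, about 70 g.
- bellows_center (a point): Centre (30 mm up) of a loose black ribbed rubber bellows lying on its side, 60 x 97 mm, 61 mm high. Leave it alone.
- tape_roll_center (a point): Centre of a loose roll of tan tape lying flat, 94 mm across, 48 mm high. Leave it alone.
- tape_measure_center (a point): Point 30 mm up in a loose tape measure, 38 x 87 mm, 60 mm high; it reaches up to 45 mm to its +y and 30 mm to its -y. Leave it alone.
Things that resemble listed ones, but are neither listed nor needed, are in the scene too. What is shaped like the part that bears elbow_center but purple is not meant.

How it is judged:
On the way, in this order (a step that is already met when the one before it is completed fails the run):
1. the tray is slid clear of the door's swing (its centre more than 235 mm from the hinge) while the door is still shut (horizontal distance between tray_center and door_hinge above 0.235 m and value of joint door below 0.04 rad), for 0.1 s.
2. the door is swung wide open, beyond 1.2 rad (value of joint door above 1.2 rad), for 0.1 s.
3. the tray is inside the doorway (x of tray_center in the frame of locker above 0.068 m and y of tray_center in the frame of locker between -0.04 and 0.04 m and height (world z) of tray_center below 0.055 m), for 0.1 s.
At the end, for the whole second after the job is handed in: Door shut in its catch (under 0.03 rad); tray upright on the counter inside the locker (centre 68 to 140 mm behind the doorway plane, within 40 mm of its middle line, tilt under 0.1 rad), elbow in it; bellows, tape roll and tape measure within 30 mm of where they stood (value of joint door below 0.03 rad and x of tray_center in the frame of locker between 0.068 and 0.14 m and y of tray_center in the frame of locker between -0.04 and 0.04 m and angle between tray_center's own z axis and vertical below 0.1 rad and height (world z) of tray_center below 0.05 m and horizontal distance between elbow_center and tray_center below 0.07 m and height (world z) of elbow_center below 0.06 m and distance of each of bellows_center, tape_roll_center, tape_measure_center from where it was at the start of the episode below 0.03 m); the robot touches nothing.
It fails at once if the bellows, tape roll or tape measure is shifted more than 30 mm (distance of any of bellows_center, tape_roll_center, tape_measure_center from where it was at the start of the episode above 0.03 m).
It fails at once if the tray is tipped by more than 0.6 rad (angle between tray_center's own z axis and vertical above 0.6 rad).
It also fails if it takes over 72 s, if anything falls off the work surface, if the arm or the gripper's body presses on something with over 40 N, if the wrist force passes 120 N, or if a joint passes its speed limit or range.

## Working session

There is one attempt and no reset: what is moved stays moved. The work goes in short steps, Python scripts to look and compute and a tool call to move; the robot and the scene stay as the last step left them, time stands still between calls to the robot, and variables do not carry over. Pictures are saved under pics/ and viewed, and the job is handed in when it is done.

Besides the shell and the picture viewer there is one more tool, called by a JSON object that holds its "fn" and its "kwargs", one argument or row to a line. drive_tool: Moves the arm, as the interface text tells. Its arguments: {"type":"object","properties":{"increments":{"type":"array"},"squeeze":{"type":"number"}},"required":["increments"]}

```bash
ls; mkdir -p pics; python3 - <<'E'
from plant import robot
import cv2, numpy as np
s=robot.read_state(); print({k:np.round(v,4) for k,v in s.items()}); print(robot.tip_extent)
for n in ["scene","top","wrist"]:
    c=robot.read_camera(n); cv2.imwrite(f"pics/{n}0.png",c["image"][:,:,::-1])
    print(n,{k:np.round(v,4).tolist() for k,v in c.items() if k!="image"})
E
```

```text
pics
{'t': np.float64(0.0), 'q': array([-1.2654,  0.1312,  1.4893,  0.    ,  1.523 , -0.0854]), 'dq': array([-0.0002, -0.0005,  0.0009,  0.0008, -0.0007, -0.0005]), 'joint_torque': array([-1.40000e-03, -5.59856e+01, -4.91757e+01,  7.68000e-02,
        3.56000e-02, -1.00000e-04]), 'tool_pos': array([ 0.2284, -0.5543,  0.2426]), 'orientation': array([-3.0801e+00, -6.0960e-01,  3.0000e-04]), 'force': array([0.3487, 0.5036, 0.1412]), 'wrist_torque': array([0.0094, 0.021 , 0.0625]), 'opening': np.float64(0.0929)}
0.025
scene {'fx': 414.1174, 'fy': 414.1174, 'cx': 318.7229, 'cy': 203.7969, 'dist': [-0.0941, 0.0, 0.0, 0.0, 0.0], 'T': [[-0.9041, -0.3, 0.3044, 0.289], [-0.4271, 0.6606, -0.6174, 0.723], [-0.0159, -0.6882, -0.7253, 0.9066], [0.0, 0.0, 0.0, 1.0]]}
top {'fx': 360.9874, 'fy': 360.9874, 'cx': 314.5123, 'cy': 202.3441, 'dist': [-0.0744, 0.0, 0.0, 0.0, 0.0], 'T': [[-0.0272, -0.9957, 0.088, 0.5092], [-0.9996, 0.0261, -0.0137, 0.0548], [0.0114, -0.0884, -0.996, 1.1383], [0.0, 0.0, 0.0, 1.0]]}
wrist {'fx': 286.1996, 'fy': 286.1996, 'cx': 318.4049, 'cy': 201.0681, 'dist': [-0.0462, 0.0, 0.0, 0.0, 0.0], 'mount': [[0.0001, -0.9606, -0.2779, 0.0782], [1.0, 0.0004, -0.0008, -0.001], [0.0008, -0.2779, 0.9606, -0.1416], [0.0, 0.0, 0.0, 1.0]]}
```

View pics/scene0.png

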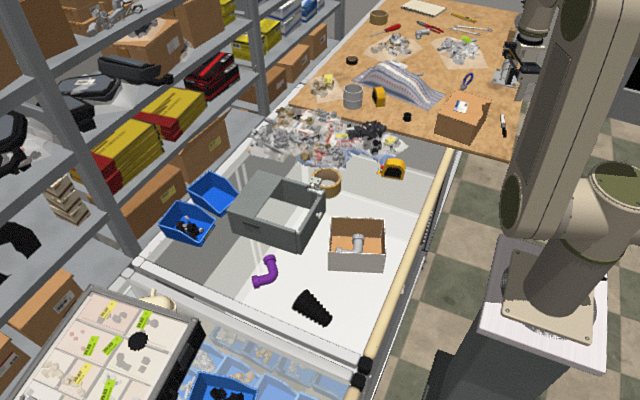

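View pics/top0.png

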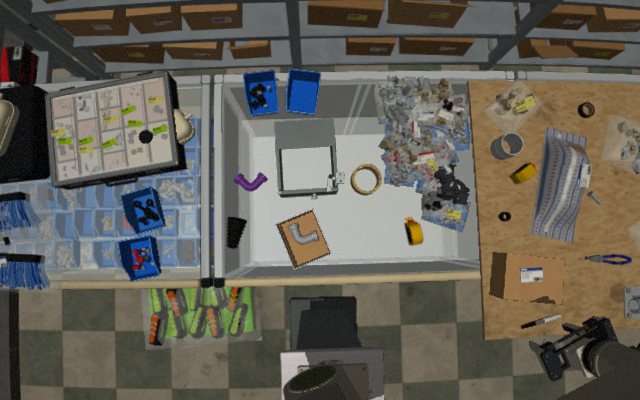

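View pics/wrist0.png

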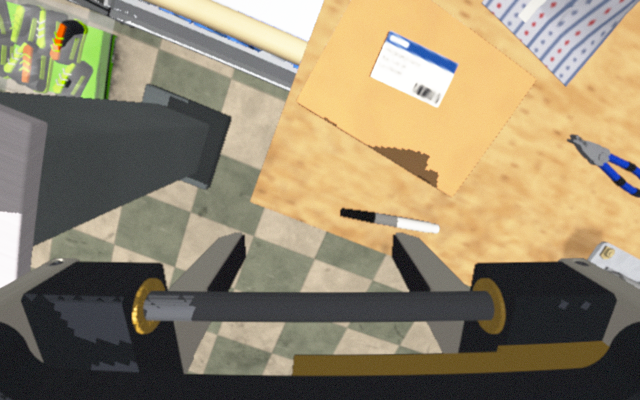

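The top view has the locker at about (308,157), its doorway facing the robot with the catch at (339,180). The tray is at (303,239) in front of the door, with the tape roll (366,180), tape measure (414,232) and bellows (235,232) around it. I'll zoom in to measure.

```bash
cat > h.py <<'E'
import cv2, numpy as np
from plant import robot
def und(c,uv):
    K=np.array([[c['fx'],0,c['cx']],[0,c['fy'],c['cy']],[0,0,1]])
    return cv2.undistortPoints(np.array(uv,float).reshape(-1,1,2),K,np.array(c['dist'])).reshape(-1,2)
def plane(c,uv,z):
    n=und(c,uv); T=np.array(c['T']); d=np.c_[n,np.ones(len(n))]@T[:3,:3].T; o=T[:3,3]
    z=np.broadcast_to(z,len(n)); s=(z-o[2])/d[:,2]; return o+s[:,None]*d
def proj(c,P):
    T=np.array(c['T']); K=np.array([[c['fx'],0,c['cx']],[0,c['fy'],c['cy']],[0,0,1]])
    R=T[:3,:3].T; return cv2.projectPoints(np.array(P,float).reshape(-1,1,3),cv2.Rodrigues(R)[0],-R@T[:3,3],K,np.array(c['dist']))[0].reshape(-1,2)
def wristT(c,s):
    T=np.eye(4);T[:3,:3]=cv2.Rodrigues(np.array(s['orientation']))[0];T[:3,3]=s['tool_pos'];return T@c['mount']
def crop(n,x0,y0,w,h,f,out,c=None):
    c=c or robot.read_camera(n); im=c['image'][y0:y0+h,x0:x0+w,::-1]
    cv2.imwrite(out,cv2.resize(im,None,fx=f,fy=f,interpolation=cv2.INTER_CUBIC)); return c
E
python3 - <<'E'
from h import *
crop("top",220,110,220,165,3.6,"pics/t1.png"); crop("scene",180,150,240,180,3.3,"pics/s1.png")
E
```

```text
(no output)
```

View pics/t1.png

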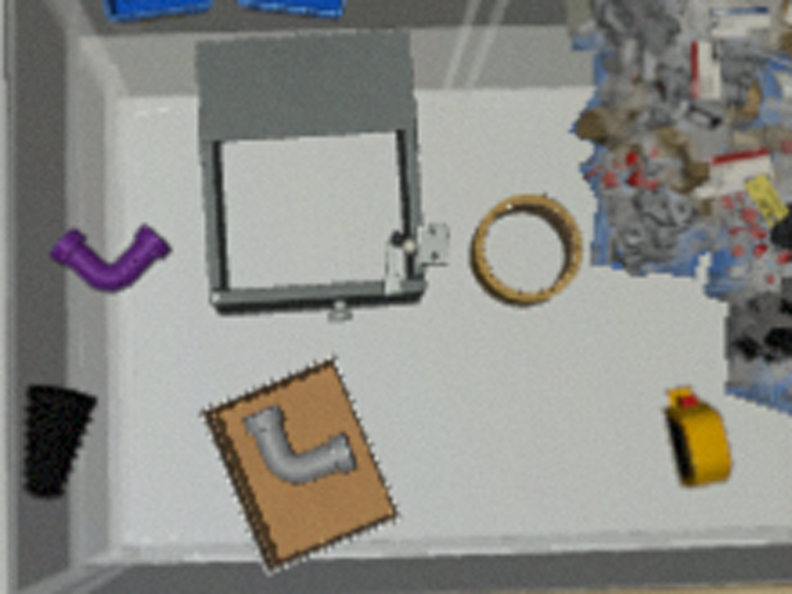

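View pics/s1.png

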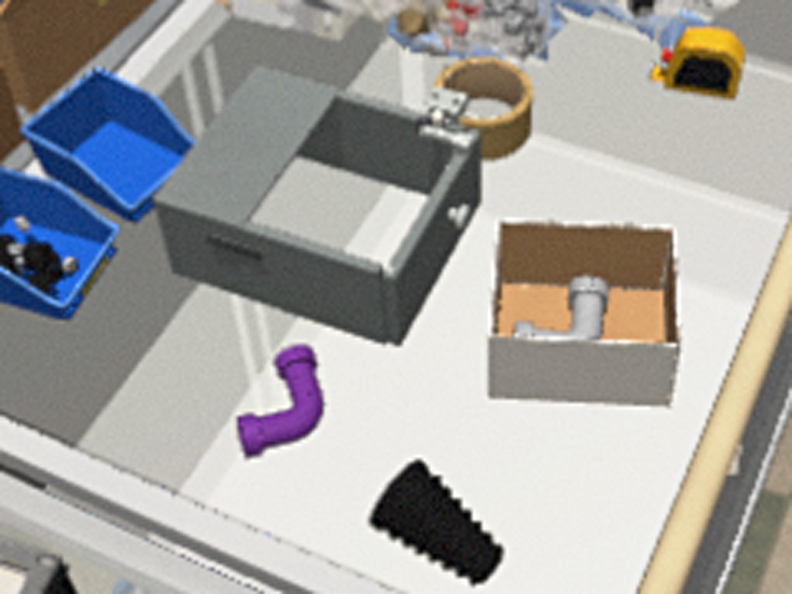

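```bash
python3 - <<'E'
from h import *
c=robot.read_camera("top")
f=lambda p:[(220+(a+.5)/3.6-.5,110+(b+.5)/3.6-.5) for a,b in p]
R=lambda n,p,z:print(n,np.round(plane(c,f(p),z)*1000,1)[:,:2].tolist())
R("tray",[(205,410),(335,360),(397,515),(270,570)],.082)
R("roof BL BR",[(198,40),(410,31)],.097)
R("wall: left outer front, inner; ",[(211,295),(223,291),(212,304),(213,313),(425,299),(424,290)],.0955)
R("door front face L,R",[(216,307),(425,299)],.095)
R("catch housing",[(422,225),(449,224),(449,262),(422,266)],.113)
R("inner wall left/right at x",[(219,142),(227,285),(399,131),(409,240)],.096)
R("taperoll",[(472,250),(582,250),(526,194),(526,306)],.048)
R("measure",[(668,390),(690,487),(730,478),(718,405),(695,400)],.06)
R("bellows",[(30,385),(95,398),(65,495),(27,490)],.03)
R("floor edges front, left",[(120,548),(790,530),(120,95),(70,560)],0)
E
```

```text
tray [[543.3, 152.7], [581.2, 46.2], [454.5, -0.5], [413.3, 103.0]]
roof BL BR [[847.2, 152.1], [850.6, -22.9]]
wall: left outer front, inner;  [[635.5, 145.0], [638.5, 135.2], [628.2, 144.3], [620.9, 143.6], [627.8, -27.8], [635.1, -27.2]]
door front face L,R [[625.7, 141.1], [627.8, -27.8]]
catch housing [[685.3, -26.0], [685.6, -47.6], [655.0, -46.5], [652.3, -24.9]]
inner wall left/right at x [[761.1, 136.3], [643.2, 131.9], [766.6, -11.1], [676.2, -16.3]]
taperoll [[674.0, -72.9], [671.7, -166.8], [721.2, -120.9], [625.0, -117.0]]
measure [[550.1, -231.7], [468.9, -246.5], [475.3, -280.7], [536.4, -273.5], [541.1, -254.2]]
bellows [[570.1, 306.9], [557.6, 251.3], [475.9, 277.9], [480.9, 310.3]]
floor edges front, left [[428.1, 236.6], [426.0, -350.9], [829.8, 231.8], [418.7, 280.3]]
```

```bash
python3 - <<'E'
from h import *
ct=robot.read_camera("top");cs=robot.read_camera("scene")
cv2.imwrite("pics/beam_t.png",cv2.resize(ct['image'][230:300,200:480,::-1],None,fx=2.8,fy=2.8))
cv2.imwrite("pics/beam_s.png",cv2.resize(cs['image'][140:380,340:480,::-1],None,fx=2.4,fy=2.4))
s=robot.read_state();R=cv2.Rodrigues(s['orientation'])[0];print(np.round(R,3))
E
```

```text
[[ 0.925  0.381 -0.   ]
 [ 0.381 -0.925  0.   ]
 [ 0.    -0.    -1.   ]]
```

View pics/beam_t.png

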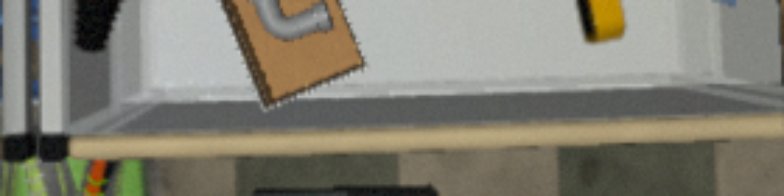

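View pics/beam_s.png

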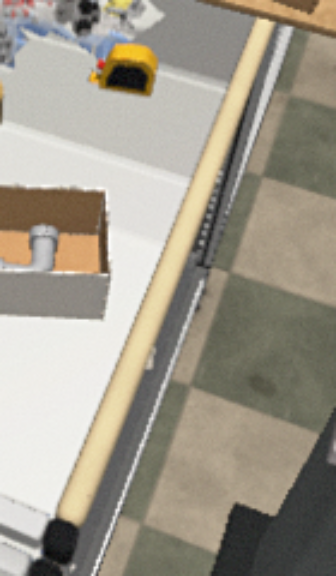

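```bash
python3 - <<'E'
from h import *
ct=robot.read_camera("top");cs=robot.read_camera("scene")
a=plane(ct,[(225,282.7),(480,274)],0); oa=np.array(ct['T'])[:3,3]
b=plane(cs,[(371,352.5),(449,150.4)],0); ob=np.array(cs['T'])[:3,3]
na=np.cross(a[0]-oa,a[1]-oa); nb=np.cross(b[0]-ob,b[1]-ob)
d=np.cross(na,nb); d/=np.linalg.norm(d)
for y in (-.1,.1):
    A=np.array([na,nb,[0,1,0]]); print(np.linalg.solve(A,[na@oa,nb@ob,y]))
print(d)
# tray corners in scene: rim at .082 and bottom at 0
g=lambda p:[(180+(x+.5)/3.3-.5,150+(y+.5)/3.3-.5) for x,y in p]
print(np.round(plane(cs,g([(500,222),(673,230),(680,345),(490,338)]),.082),4)); print(np.round(plane(cs,g([(670,405),(490,398)]),0),4))
print("locker scene roof",np.round(plane(cs,g([(158,203),(262,67)]),.097),4),"door top",np.round(plane(cs,g([(385,277),(402,268),(481,148)]),.095),4))
print("floor front-left corner etc", np.round(plane(cs,[(345,355)],0),3))
E
```

```text
[ 0.3658092  -0.1        -0.00233729]
[ 0.36481315  0.1        -0.00756723]
[ 0.00497845 -0.99964588  0.02614045]
[[0.5843 0.0509 0.082 ]
 [0.4544 0.0013 0.082 ]
 [0.4119 0.1075 0.082 ]
 [0.5436 0.1603 0.082 ]]
[[0.4119 0.1054 0.    ]
 [0.5444 0.1584 0.    ]]
locker scene roof [[ 0.8394  0.1593  0.097 ]
 [ 0.8472 -0.0176  0.097 ]] door top [[ 0.6369  0.1497  0.095 ]
 [ 0.6291  0.1363  0.095 ]
 [ 0.628  -0.0075  0.095 ]]
floor front-left corner etc [[0.414 0.353 0.   ]]
```

{"fn": "drive_tool", "kwargs": {
  "increments": [
    [0.5,8.5,24.2,0,0,0,1.54],
    [0.5,8.5,24.2,0,0,0,1.54],
    [0.5,8.5,24.2,0,0,0,1.54],
    [0.5,8.5,24.2,0,0,0,1.54],
    [0.5,8.5,24.2,0,0,0,1.54],
    [0.5,8.5,24.2,0,0,0,1.54],
    [0.5,8.5,24.2,0,0,0,1.54],
    [0.5,8.5,24.2,0,0,0,1.54],
    [0.5,8.5,24.2,0,0,0,1.54],
    [0.5,8.5,24.2,0,0,0,1.54],
    [0.5,8.5,24.2,0,0,0,1.54],
    [0.5,8.5,24.2,0,0,0,1.54],
    [0.5,8.5,24.2,0,0,0,1.54],
    [0.5,8.5,24.2,0,0,0,1.54],
    [0.5,8.5,24.2,0,0,0,1.54],
    [0.5,8.5,24.2,0,0,0,1.54],
    [0.5,8.5,24.2,0,0,0,1.54],
    [0.5,8.5,24.2,0,0,0,1.54],
    [0.5,8.5,24.2,0,0,0,1.54],
    [0.5,8.5,24.2,0,0,0,1.54]
  ]
}}

```text
t: 2.17
tool_pos: [0.4409, 0.0491, 0.2436]
orientation: [1.79, 2.582, -0.0]
force: [-0.0, 0.0, -1.0]
opening: 0.0467
```

```bash
python3 - <<'E'
from h import *
s=robot.read_state(); c=robot.read_camera("wrist"); cv2.imwrite("pics/w1.png",c['image'][:,:,::-1])
c['T']=wristT(c,s); import pickle; pickle.dump(c,open("w1.pkl","wb"))
print({k:np.round(v,3).tolist() for k,v in s.items()}); print(np.round(c['T'],3))
E
```

```text
{'t': 2.167, 'q': [-0.004, -0.306, 1.899, -0.0, 1.548, -0.363], 'dq': [-0.009, -0.003, 0.002, 0.001, -0.002, 0.004], 'joint_torque': [0.644, -33.522, -49.422, 0.106, 0.041, -0.013], 'tool_pos': [0.441, 0.049, 0.244], 'orientation': [1.79, 2.582, -0.0], 'force': [-0.013, 0.02, -1.02], 'wrist_torque': [-0.02, -0.17, 0.051], 'opening': 0.047}
[[ 0.936  0.337  0.097  0.414]
 [ 0.351 -0.9   -0.26   0.123]
 [-0.     0.277 -0.961  0.385]
 [ 0.     0.     0.     1.   ]]
```

View pics/w1.png

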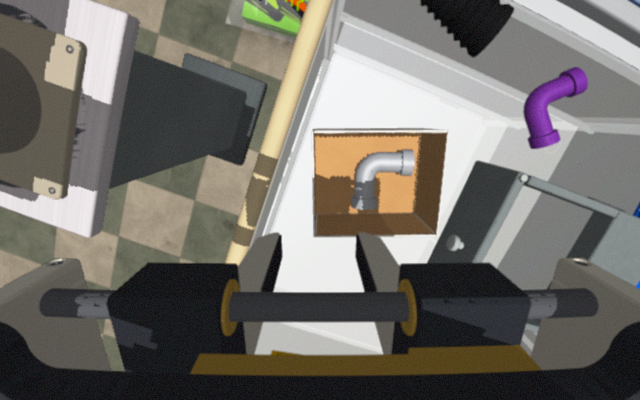

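```bash
python3 - <<'E'
from h import *
import pickle; c=pickle.load(open("w1.pkl","rb"))
print("tray rim FL,BL,FR,BR", np.round(plane(c,[(313.5,130),(447.5,130),(313.5,235.5),(438,235.5)],.082)*1e3,1))
print("door top outer-left, outer right?", np.round(plane(c,[(480,163),(527,174)],.095)*1e3,1))
cv2.imwrite("pics/w1b.png",cv2.resize(c['image'][120:300,300:560,::-1],None,fx=3,fy=3,interpolation=cv2.INTER_CUBIC))
E
```

```text
tray rim FL,BL,FR,BR [[4.134e+02 1.105e+02 8.200e+01]
 [5.437e+02 1.601e+02 8.200e+01]
 [4.540e+02 5.000e-01 8.200e+01]
 [5.885e+02 5.050e+01 8.200e+01]]
door top outer-left, outer right? [[585.4 141.2  95. ]
 [639.1 149.3  95. ]]
```

View pics/w1b.png

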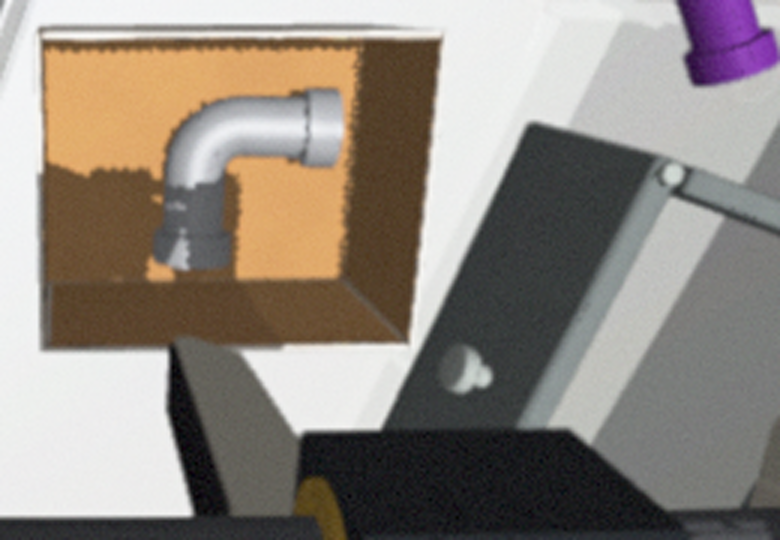

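{"fn": "drive_tool", "kwargs": {
  "increments": [
    [0.5,-0.24,0.2,-1.5,0,0,0],
    [0.5,-0.24,0.2,-3,0,0,0],
    [0.5,-0.24,0.2,-4.5,0,0,0],
    [0.5,-0.24,0.2,-5.6,0,0,0],
    [0.5,-0.24,0.2,-6.3,0,0,0],
    [0.5,-0.24,0.2,-6.3,0,0,0],
    [0.5,-0.24,0.2,-6.3,0,0,0],
    [1,-0.24,0.2,-6.3,0,0,0],
    [1,-0.24,0.2,-6.3,0,0,0],
    [1,-0.24,0.2,-6.3,0,0,0],
    [1,-0.24,0.2,-6.3,0,0,0],
    [1,-0.24,0.2,-6.3,0,0,0],
    [1,-0.24,0.2,-6.3,0,0,0],
    [1,-0.24,0.2,-6.3,0,0,0]
  ],
  "squeeze": 20
}}

```text
t: 3.38
tool_pos: [0.4349, 0.0552, 0.0863]
orientation: [-1.787, -2.583, 0.001]
force: [-4.2, -1.1, 3.4]
opening: 0.0043
```

```bash
python3 - <<'E'
from h import *
s=robot.read_state(); c=robot.read_camera("wrist"); cv2.imwrite("pics/w2.png",c['image'][:,:,::-1])
print({k:np.round(v,3).tolist() for k,v in s.items()})
E
```

```text
{'t': 3.383, 'q': [0.009, -0.179, 2.09, -0.0, 1.231, -0.351], 'dq': [-0.003, 0.003, 0.005, -0.003, 0.012, -0.002], 'joint_torque': [0.365, -35.263, -45.774, 0.578, -1.588, 0.025], 'tool_pos': [0.435, 0.055, 0.086], 'orientation': [-1.787, -2.583, 0.001], 'force': [-4.209, -1.132, 3.448], 'wrist_torque': [-0.209, 0.489, 0.025], 'opening': 0.004}
```

View pics/w2.png

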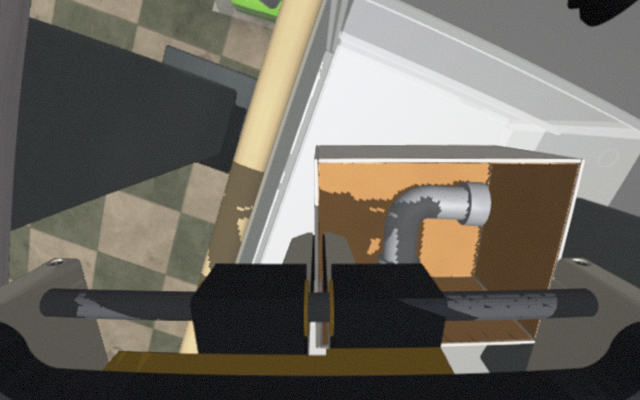

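{"fn": "drive_tool", "kwargs": {
  "increments": [
    [1,-0.03,-0.4,0,0,0,-0.025],
    [1,-0.06,-0.8,0,0,0,-0.05],
    [1,-0.09,-1.2,0,0,0,-0.075],
    [1,-0.12,-1.6,0,0,0,-0.1],
    [1,-0.15,-2.0,0,0,0,-0.12],
    [1,-0.18,-2.4,0,0,0,-0.14],
    [1,-0.2,-2.8,0,0,0,-0.165],
    [1,-0.23,-3.2,0,0,0,-0.19],
    [1,-0.26,-3.6,0,0,0,-0.21],
    [1,-0.29,-4.0,0,0,0,-0.23],
    [1,-0.32,-4.4,0,0,0,-0.25],
    [1,-0.35,-4.8,0,0,0,-0.27],
    [1,-0.38,-5.2,0,0,0,-0.29],
    [1,-0.4,-5.6,0,0,0,-0.31],
    [1,-0.44,-5.9,0,0,0,-0.33],
    [1,-0.44,-6.0,0,0,0,-0.33],
    [1,-0.44,-6.0,0,0,0,-0.33],
    [1,-0.44,-6.0,0,0,0,-0.33]
  ]
}}

```text
t: 4.93
tool_pos: [0.424, -0.0953, 0.0861]
orientation: [2.188, 2.254, -0.001]
force: [-1.5, -2.1, 0.1]
opening: 0.002
```

```bash
python3 - <<'E'
from h import *
s=robot.read_state(); print({k:np.round(v,3).tolist() for k,v in s.items()})
crop("top",220,110,220,165,3.6,"pics/t2.png")
E
```

```text
{'t': 4.933, 'q': [-0.338, -0.191, 2.1, -0.001, 1.232, -0.368], 'dq': [0.012, -0.002, 0.004, 0.001, -0.0, 0.002], 'joint_torque': [0.595, -34.635, -44.652, 0.755, -0.075, -0.084], 'tool_pos': [0.424, -0.095, 0.086], 'orientation': [2.188, 2.254, -0.001], 'force': [-1.541, -2.115, 0.076], 'wrist_torque': [-0.306, 0.084, -0.033], 'opening': 0.002}
```

View pics/t2.png

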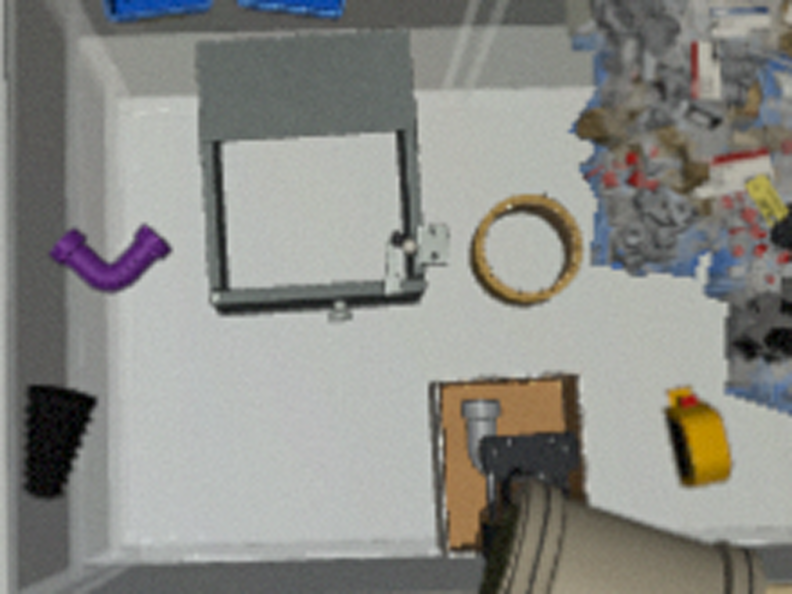

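{"fn": "drive_tool", "kwargs": {
  "increments": [
    [0.5,0,0,0,0,0,0],
    [0.5,0,0,0,0,0,0],
    [0.5,0,0,0,0,0,0],
    [0.5,0,0,0,0,0,0],
    [0.5,0,0,1,0,0,0],
    [0.5,0,0,2.5,0,0,0],
    [0.5,0,0,4,0,0,0],
    [0.5,1,1,5,0,0,0],
    [0.5,2,2,6,0,0,0],
    [0.5,3,3,6.4,0,0,0],
    [0.5,4,4,6.4,0,0,0],
    [0.5,5,5,6.4,0,0,0],
    [0.5,6,6,6.4,0,0,0],
    [0.5,7,6.2,6.4,0,0,0],
    [0.5,7,6.2,6.4,0,0,0],
    [0.5,7,6.2,6.4,0,0,0],
    [0.5,7,6.2,6.4,0,0,0]
  ]
}}

```text
t: 6.4
tool_pos: [0.5985, 0.0601, 0.2457]
orientation: [-2.187, -2.254, 0.002]
force: [-0.0, -0.8, -0.5]
opening: 0.0463
```

```bash
python3 - <<'E'
from h import *
s=robot.read_state(); c=robot.read_camera("wrist"); cv2.imwrite("pics/w3.png",c['image'][:,:,::-1])
c['T']=wristT(c,s); import pickle; pickle.dump(c,open("w3.pkl","wb"))
print({k:np.round(v,3).tolist() for k,v in s.items()}); 
E
```

```text
{'t': 6.4, 'q': [0.015, 0.135, 1.48, -0.0, 1.528, -0.015], 'dq': [-0.012, -0.029, 0.015, 0.0, 0.0, 0.0], 'joint_torque': [0.574, -54.984, -49.573, 0.131, -0.065, 0.011], 'tool_pos': [0.599, 0.06, 0.246], 'orientation': [-2.187, -2.254, 0.002], 'force': [-0.024, -0.771, -0.456], 'wrist_torque': [-0.043, -0.091, -0.006], 'opening': 0.046}
```

View pics/w3.png

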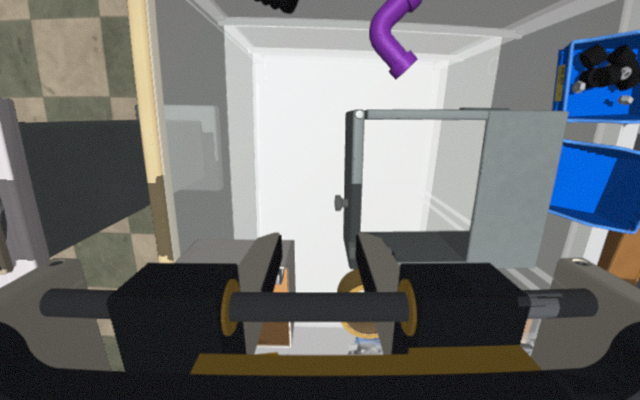

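```bash
python3 - <<'E'
from h import *
import pickle; c=pickle.load(open("w3.pkl","rb"))
cv2.imwrite("pics/w3b.png",cv2.resize(c['image'][95:275,320:580,::-1],None,fx=3,fy=3,interpolation=cv2.INTER_CUBIC))
E
```

```text
(no output)
```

View pics/w3b.png

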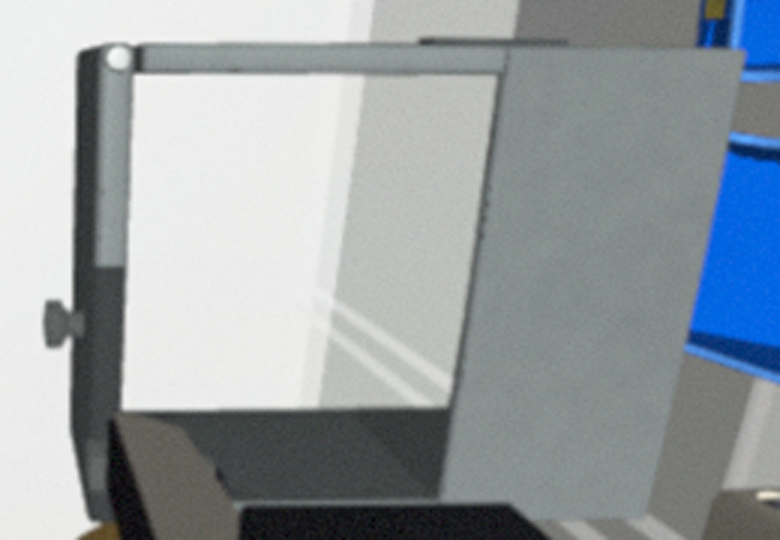

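```bash
python3 - <<'E'
from h import *
import pickle; c=pickle.load(open("w3.pkl","rb"))
f=lambda p:[(320+(a+.5)/3-.5,95+(b+.5)/3-.5) for a,b in p]
R=lambda n,p,z:print(n,np.round(plane(c,f(p),z)*1000,1)[:,:2].tolist())
R("hinge",[(118,57)],.097)
R("door inner edge",[(132,75),(121,400)],.095)
R("door outer edge",[(103,70),(96,265)],.095)
R("knob",[(44,323)],.062)
R("Lwall inner",[(145,73),(498,73)],.096)
R("Lwall outer",[(140,44),(500,47)],.096)
R("roof front",[(505,50),(440,497)],.097)
R("roof back",[(743,50),(645,517)],.097)
R("Rwall top in",[(140,412),(450,408)],.0)
R("Rwall top",[(250,505),(440,497)],.096)
E
```

```text
hinge [[635.8, 144.7]]
door inner edge [[641.0, 139.2], [645.3, 25.1]]
door outer edge [[631.4, 140.5], [633.1, 75.0]]
knob [[618.1, 43.8]]
Lwall inner [[645.1, 140.0], [762.9, 144.8]]
Lwall outer [[642.8, 149.1], [762.1, 153.1]]
roof front [[763.4, 152.2], [769.5, -10.2]]
roof back [[846.5, 156.6], [853.8, -17.5]]
Rwall top in [[670.8, -17.8], [823.4, -11.6]]
Rwall top [[697.3, -15.7], [770.1, -10.7]]
```

{"fn": "drive_tool", "kwargs": {
  "increments": [
    [0.5,1.6,0.4,-1,0,0,0.01],
    [0.5,1.6,0.4,-2.5,0,0,0.01],
    [0.5,1.6,0.4,-4,0,0,0.01],
    [0.5,1.6,0.4,-5.2,0,0,0.01],
    [0.5,1.6,0.4,-6,0,0,0.01],
    [0.5,1.6,0.4,-6,0,0,0.01],
    [0.5,1.6,0.4,-6,0,0,0.01],
    [1,1.6,0.4,-6,0,0,0.01],
    [1,1.6,0.4,-6,0,0,0.01],
    [1,1.6,0.4,-6,0,0,0.01],
    [1,1.6,0.4,-6,0,0,0.01],
    [1,1.6,0.4,-6,0,0,0.01],
    [1,1.6,0.4,-6,0,0,0.01]
  ],
  "squeeze": 30
}}

```text
t: 7.53
tool_pos: [0.638, 0.0702, 0.0968]
orientation: [-2.175, -2.264, 0.003]
force: [-4.9, -1.4, 16.7]
opening: 0.0117
```

```bash
python3 - <<'E'
from h import *
s=robot.read_state(); print({k:np.round(v,3).tolist() for k,v in s.items()})
H=np.array([.6358,.1447]);r=.075;p0=np.array([.6386,.0698])
for ph in np.arange(.1,1.61,.1):
    a=.038-ph; print(round(ph,2),np.round((H+r*np.array([np.sin(a),-np.cos(a)])-p0)/.025,2))
E
```

```text
{'t': 7.533, 'q': [0.03, 0.352, 1.505, -0.0, 1.287, -0.01], 'dq': [-0.001, 0.001, -0.007, -0.002, 0.027, 0.001], 'joint_torque': [-0.462, -58.841, -49.613, 0.418, -6.601, -0.045], 'tool_pos': [0.638, 0.07, 0.097], 'orientation': [-2.175, -2.264, 0.003], 'force': [-4.871, -1.393, 16.69], 'wrist_torque': [-0.195, 0.315, -0.031], 'opening': 0.012}
0.1 [-0.3  0. ]
0.2 [-0.6   0.04]
0.3 [-0.89  0.1 ]
0.4 [-1.17  0.19]
0.5 [-1.45  0.31]
0.6 [-1.71  0.46]
0.7 [-1.96  0.63]
0.8 [-2.18  0.83]
0.9 [-2.39  1.04]
1.0 [-2.57  1.28]
1.1 [-2.73  1.53]
1.2 [-2.86  1.8 ]
1.3 [-2.97  2.08]
1.4 [-3.05  2.37]
1.5 [-3.09  2.67]
1.6 [-3.11  2.97]
```

{"fn": "drive_tool", "kwargs": {
  "increments": [
    [1,-0.3,0,0,0,0,-0.1],
    [1,-0.6,0.04,0.05,0,0,-0.2],
    [1,-0.89,0.1,0.05,0,0,-0.3],
    [1,-1.17,0.19,0.05,0,0,-0.4],
    [1,-1.45,0.31,0.05,0,0,-0.5],
    [1,-1.71,0.46,0.05,0,0,-0.6],
    [1,-1.96,0.63,0.05,0,0,-0.7],
    [1,-2.18,0.83,0.05,0,0,-0.8],
    [1,-2.39,1.04,0.05,0,0,-0.9],
    [1,-2.57,1.28,0.05,0,0,-1.0],
    [1,-2.73,1.53,0.05,0,0,-1.1],
    [1,-2.86,1.8,0.05,0,0,-1.2],
    [1,-2.97,2.08,0.05,0,0,-1.3],
    [1,-3.05,2.37,0.05,0,0,-1.4],
    [1,-3.09,2.67,0.05,0,0,-1.5],
    [1,-3.1,2.85,0.05,0,0,-1.56],
    [1,-3.1,2.85,0.05,0,0,-1.56],
    [1,-3.1,2.85,0.05,0,0,-1.56]
  ]
}}

```text
t: 9.03
tool_pos: [0.5624, 0.1408, 0.0969]
orientation: [3.139, 0.078, 0.003]
force: [7.0, -4.4, -7.8]
opening: 0.0115
```

```bash
python3 - <<'E'
from h import *
s=robot.read_state(); print({k:np.round(v,3).tolist() for k,v in s.items()})
crop("top",220,110,220,165,3.6,"pics/t3.png")
E
```

```text
{'t': 9.033, 'q': [0.158, 0.192, 1.696, -0.002, 1.252, 1.679], 'dq': [-0.005, -0.001, 0.002, 0.001, 0.002, -0.015], 'joint_torque': [3.959, -58.413, -45.587, 1.514, 2.194, -0.004], 'tool_pos': [0.562, 0.141, 0.097], 'orientation': [3.139, 0.078, 0.003], 'force': [7.033, -4.351, -7.767], 'wrist_torque': [-0.477, -1.129, -0.347], 'opening': 0.011}
```

View pics/t3.png

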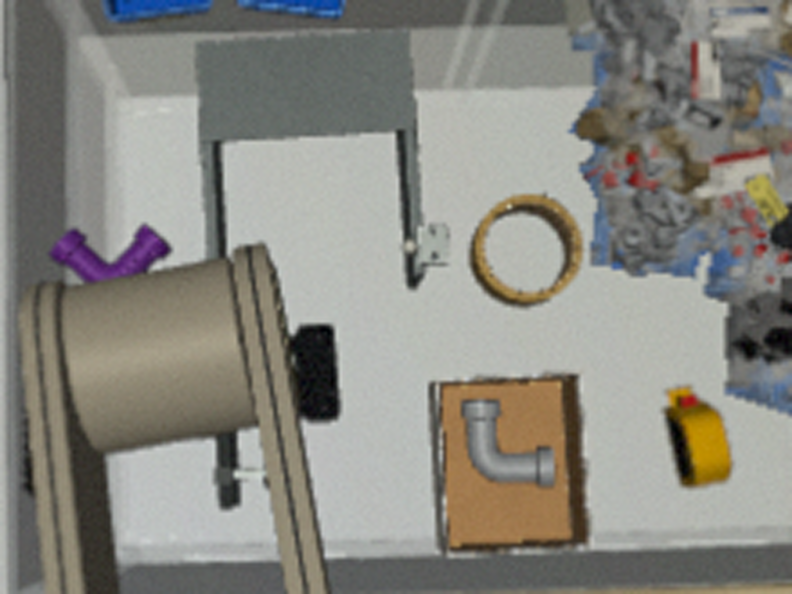

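```bash
python3 - <<'E'
from h import *
c=robot.read_camera("top")
f=lambda p:[(220+(a+.5)/3.6-.5,110+(b+.5)/3.6-.5) for a,b in p]
P=plane(c,f([(431,383),(577,376),(585,545),(447,552)]),.082)[:,:2]*1000;print(np.round(P,1),P.mean(0))
print("door tip",np.round(plane(c,f([(219,507),(238,505),(265,475)]),.095)*1e3,1))
H=np.array([635.8,144.7]);print(np.linalg.norm(P.mean(0)-H))
E
```

```text
[[ 560.4  -31.5]
 [ 562.8 -151.2]
 [ 425.7 -152.2]
 [ 423.6  -40. ]] [493.13127731 -93.7214951 ]
door tip [[465.3 141.9  95. ]
 [466.5 126.7  95. ]
 [489.8 104.6  95. ]]
277.8473929309912
```

{"fn": "drive_tool", "kwargs": {
  "increments": [
    [0.5,0,0,0,0,0,0],
    [0.5,0,0,0,0,0,0],
    [0.5,0,0,0,0,0,0],
    [0.5,0,0,1,0,0,0],
    [0.5,0,0,2.5,0,0,0],
    [0.5,0,0,4,0,0,0],
    [0.5,-0.4,-0.7,4.5,0,0,0.12],
    [0.5,-0.8,-1.4,4.5,0,0,0.24],
    [0.5,-1.2,-2.1,4.5,0,0,0.36],
    [0.5,-1.6,-2.8,4.5,0,0,0.48],
    [0.5,-2.1,-3.5,4.5,0,0,0.6],
    [0.5,-2.5,-4.3,4.5,0,0,0.72],
    [0.5,-3,-5.1,4.5,0,0,0.84],
    [0.5,-3.4,-5.9,4.5,0,0,0.96],
    [0.5,-3.8,-6.6,4.5,0,0,1.08],
    [0.5,-4.3,-7.3,4.5,0,0,1.2],
    [0.5,-4.7,-8.0,4.5,0,0,1.32],
    [0.5,-5.1,-8.7,4.5,0,0,1.44],
    [0.5,-5.54,-9.45,4.5,0,0,1.55],
    [0.5,-5.54,-9.45,4.5,0,0,1.55]
  ]
}}

```text
t: 10.8
tool_pos: [0.4218, -0.0969, 0.2101]
orientation: [2.18, 2.261, -0.002]
force: [0.5, 0.3, -0.3]
opening: 0.0466
```

```bash
python3 - <<'E'
from h import *
s=robot.read_state(); c=robot.read_camera("wrist"); cv2.imwrite("pics/w4.png",c['image'][:,:,::-1])
c['T']=wristT(c,s); import pickle; pickle.dump(c,open("w4.pkl","wb"))
print({k:np.round(v,4).tolist() for k,v in s.items() if k in('t','tool_pos','orientation','force','opening')})
E
```

```text
{'t': 10.8, 'tool_pos': [0.4218, -0.0969, 0.2101], 'orientation': [2.1799, 2.2613, -0.0017], 'force': [0.4899, 0.3361, -0.3485], 'opening': 0.0466}
```

View pics/w4.png

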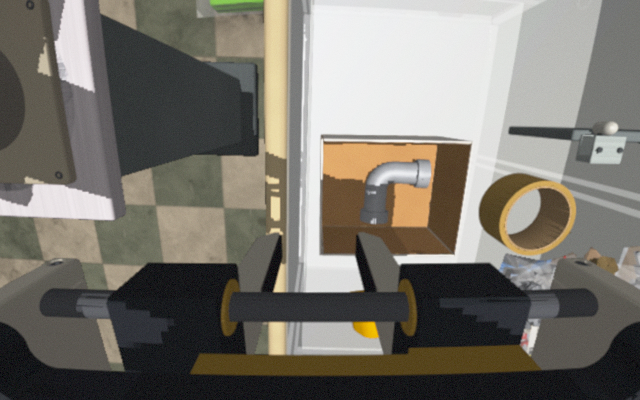

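```bash
python3 - <<'E'
from h import *
import pickle; c=pickle.load(open("w4.pkl","rb"))
P=plane(c,[(320.5,137),(470,141),(320,253),(458,254)],.082)*1e3
print("rim FL BL FR BR",np.round(P,1),P.mean(0))
s=robot.read_state();print(s['tool_pos'])
E
```

```text
rim FL BL FR BR [[ 421.8  -34.7   82. ]
 [ 562.1  -32.5   82. ]
 [ 425.9 -152.3   82. ]
 [ 570.8 -148.8   82. ]] [495.13777641 -92.06260155  82.        ]
[ 0.42258689 -0.0957595   0.21020442]
```

{"fn": "drive_tool", "kwargs": {
  "increments": [
    [0.5,0.08,0.07,-1.5,0,0,0],
    [0.5,0.08,0.07,-3,0,0,0],
    [0.5,0.08,0.07,-4.3,0,0,0],
    [0.5,0.08,0.07,-4.97,0,0,0],
    [0.5,0.08,0.07,-4.97,0,0,0],
    [0.5,0.08,0.07,-4.97,0,0,0],
    [1,0.08,0.07,-4.97,0,0,0],
    [1,0.08,0.07,-4.97,0,0,0],
    [1,0.08,0.07,-4.97,0,0,0],
    [1,0.08,0.07,-4.97,0,0,0],
    [1,0.08,0.07,-4.97,0,0,0],
    [1,0.08,0.07,-4.97,0,0,0],
    [1,0.08,0.07,-4.97,0,0,0]
  ],
  "squeeze": 25
}}

```text
t: 11.93
tool_pos: [0.4252, -0.0931, 0.0858]
orientation: [2.188, 2.254, 0.0]
force: [-0.7, 0.1, 0.3]
opening: 0.0043
```

{"fn": "drive_tool", "kwargs": {
  "increments": [
    [1,0,0.4,0,0,0,0],
    [1,0,0.8,0,0,0,0],
    [1,0,1.2,0,0,0,0],
    [1,0,1.6,0,0,0,0],
    [1,0,2.0,0,0,0,0],
    [1,0,2.4,0,0,0,0],
    [1,0,2.8,0,0,0,0],
    [1,0,3.2,0,0,0,0],
    [1,0,3.6,0,0,0,0],
    [1,0,4.0,0,0,0,0],
    [1,0,4.4,0,0,0,0],
    [1,0,4.8,0,0,0,0],
    [1,0,5.2,0,0,0,0],
    [1,0,5.6,0,0,0,0],
    [1,0,5.85,0,0,0,0],
    [1,0,5.9,0,0,0,0],
    [1,0,5.9,0,0,0,0],
    [1,0,5.9,0,0,0,0]
  ]
}}

```text
t: 13.43
tool_pos: [0.4252, 0.0558, 0.0858]
orientation: [-2.187, -2.255, -0.001]
force: [-0.4, 0.2, 5.6]
opening: 0.0017
```

```bash
python3 - <<'E'
from h import *
s=robot.read_state(); c=robot.read_camera("wrist"); cv2.imwrite("pics/w5.png",c['image'][:,:,::-1])
c['T']=wristT(c,s); import pickle; pickle.dump(c,open("w5.pkl","wb"))
print({k:np.round(v,4).tolist() for k,v in s.items() if k in('t','tool_pos','orientation','force','opening')})
crop("top",220,110,220,165,3.6,"pics/t4.png")
E
```

```text
{'t': 13.4333, 'tool_pos': [0.4252, 0.0558, 0.0858], 'orientation': [-2.1868, -2.2545, -0.0014], 'force': [-0.3622, 0.1758, 5.6145], 'opening': 0.0017}
```

View pics/w5.png

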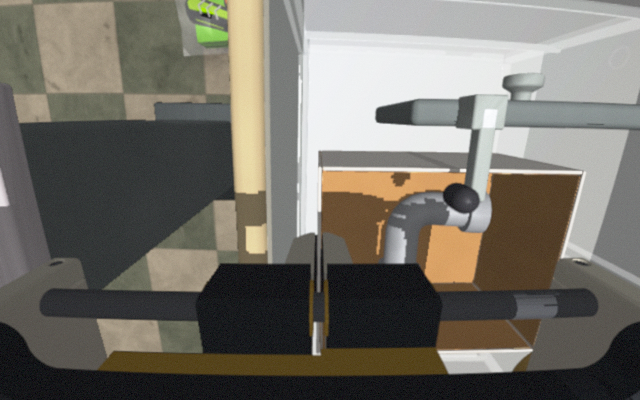

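View pics/t4.png

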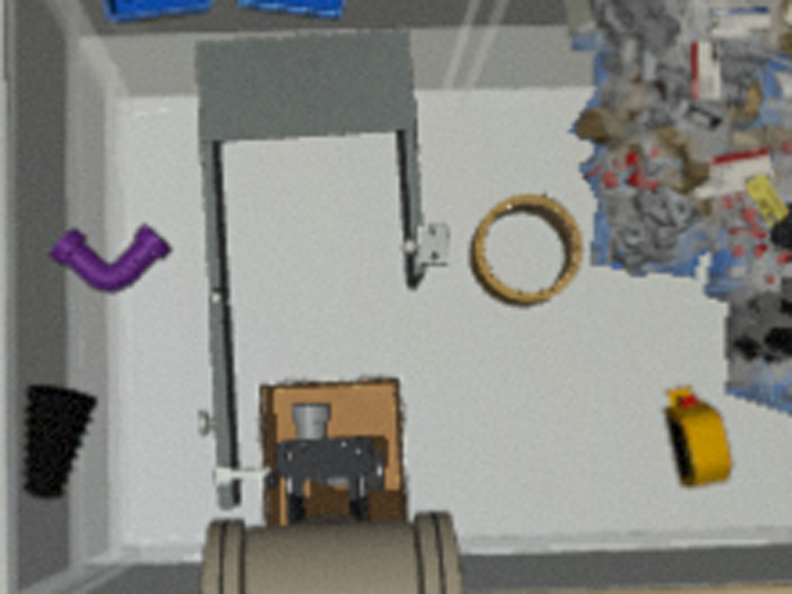

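```bash
python3 - <<'E'
from h import *
c=robot.read_camera("top")
f=lambda p:[(220+(a+.5)/3.6-.5,110+(b+.5)/3.6-.5) for a,b in p]
print(np.round(plane(c,f([(261,385),(399,379)]),.082)*1e3,1))
print(np.round(plane(c,f([(229,284),(409,286),(400,135),(219,142)]),.096)*1e3,1))
import pickle; c=pickle.load(open("w5.pkl","rb"))
print(np.round(plane(c,[(320,168),(583,172)],.082)*1e3,1)) 
E
```

```text
[[562.4 106.8  82. ]
 [564.3  -5.5  82. ]]
[[644.  130.2  96. ]
 [638.6 -15.1  96. ]
 [763.3 -11.8  96. ]
 [761.1 136.3  96. ]]
[[424.8 110.   82. ]
 [565.9 112.9  82. ]]
```

{"fn": "drive_tool", "kwargs": {
  "increments": [
    [1,0.5,0.1,0,0,0,0.01],
    [1,1.1,0.2,0,0,0,0.01],
    [1,1.7,0.27,0,0,0,0.01],
    [1,2.3,0.3,0,0,0,0.01],
    [1,2.9,0.32,0,0,0,0.01],
    [1,3.5,0.34,0,0,0,0.01],
    [1,4.1,0.36,0,0,0,0.01],
    [1,4.7,0.38,0,0,0,0.01],
    [1,5.3,0.4,0,0,0,0.01],
    [1,5.9,0.42,0,0,0,0.01],
    [1,6.5,0.44,0,0,0,0.01],
    [1,7.1,0.46,0,0,0,0.01],
    [1,7.7,0.48,0,0,0,0.01],
    [1,8.3,0.5,0,0,0,0.01],
    [1,8.9,0.52,0,0,0,0.01],
    [1,9.4,0.53,0,0,0,0.01],
    [1,9.8,0.54,0,0,0,0.01],
    [1,9.8,0.54,0,0,0,0.01],
    [1,9.8,0.54,0,0,0,0.01]
  ]
}}

```text
t: 15.17
tool_pos: [0.6708, 0.0697, 0.0856]
orientation: [-2.176, -2.266, -0.002]
force: [2.6, -0.2, 3.8]
opening: 0.0019
```

```bash
python3 - <<'E'
from h import *
s=robot.read_state(); c=robot.read_camera("wrist"); cv2.imwrite("pics/w6.png",c['image'][:,:,::-1])
c['T']=wristT(c,s); import pickle; pickle.dump(c,open("w6.pkl","wb"))
print({k:np.round(v,4).tolist() for k,v in s.items() if k in('t','tool_pos','orientation','force','opening')})
crop("top",220,110,220,165,3.6,"pics/t5.png")
E
```

```text
{'t': 15.1667, 'tool_pos': [0.6708, 0.0697, 0.0856], 'orientation': [-2.1758, -2.2655, -0.0024], 'force': [2.5976, -0.1515, 3.8113], 'opening': 0.0019}
```

View pics/w6.png

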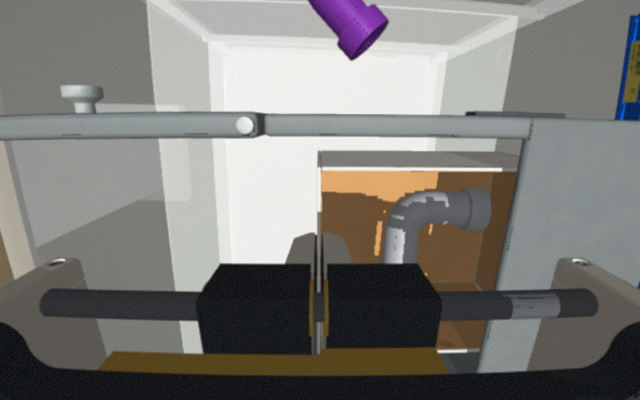

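View pics/t5.png

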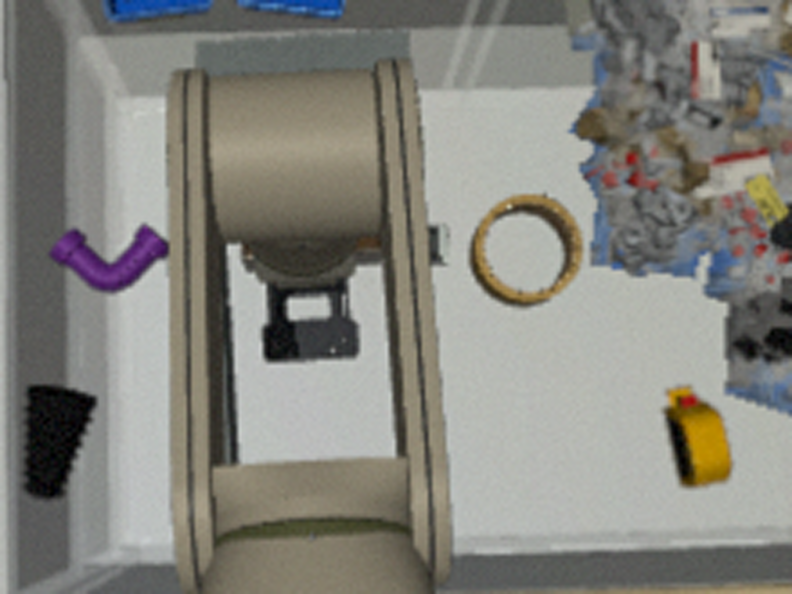

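{"fn": "drive_tool", "kwargs": {
  "increments": [
    [1,0.2,0,0,0,0,0],
    [1,0.4,0.02,0,0,0,0],
    [1,0.56,0.02,0,0,0,0],
    [1,0.56,0.02,0,0,0,0],
    [0.5,0.56,0.02,0,0,0,0],
    [0.5,0.56,0.02,0,0,0,0],
    [0.5,0.56,0.02,0,0,0,0],
    [0.5,0.56,0.02,0,0,0,0],
    [0.5,0.56,0.02,1,0,0,0],
    [0.5,0.56,0.02,2.5,0,0,0],
    [0.5,0.56,0.02,4,0,0,0],
    [0.5,0.56,0.02,5,0,0,0],
    [0.5,0.56,0.02,5,0,0,0]
  ]
}}

```text
t: 16.35
tool_pos: [0.6874, 0.0687, 0.2191]
orientation: [2.171, 2.26, 0.013]
force: [1.4, 0.2, 0.3]
opening: 0.0463
```

```bash
python3 - <<'E'
from h import *
s=robot.read_state(); c=robot.read_camera("wrist"); cv2.imwrite("pics/w7.png",c['image'][:,:,::-1])
c['T']=wristT(c,s); import pickle; pickle.dump(c,open("w7.pkl","wb"))
print({k:np.round(v,4).tolist() for k,v in s.items() if k in('t','tool_pos','orientation','force','opening')})
E
```

```text
{'t': 16.35, 'tool_pos': [0.6874, 0.0687, 0.2191], 'orientation': [2.1711, 2.2597, 0.0129], 'force': [1.4401, 0.1915, 0.3102], 'opening': 0.0463}
```

View pics/w7.png

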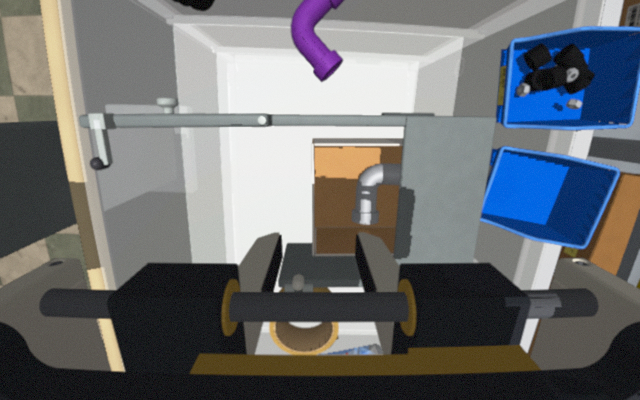

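```bash
python3 - <<'E'
from h import *
import pickle; c=pickle.load(open("w7.pkl","rb"))
O=np.array([647,62.]);y=.038;R=np.array([[np.cos(y),np.sin(y)],[-np.sin(y),np.cos(y)]])
P=plane(c,[(313,140),(313,255)],.082)[:,:2]*1e3;print("tray FL FR",np.round(P,1),"locker",np.round((P-O)@R.T,1))
D=plane(c,[(264,120),(84,120.5)],.096)*1e3;print("hinge, tip",np.round(D,1))
v=D[1]-D[0];print("door angle",np.pi-abs(np.arctan2(v[1],v[0]))- (-.038) , np.arctan2(v[1],v[0]))
E
```

```text
tray FL FR [[681.9 127.4]
 [686.1   6.5]] locker [[ 37.3  64.1]
 [ 37.  -57. ]]
hinge, tip [[637.6 144.4  96. ]
 [472.  139.6  96. ]]
door angle 0.06689369690067723 -3.112698956689116
```

{"fn": "drive_tool", "kwargs": {
  "increments": [
    [0.5,-0.4,0.2,0.2,0,0,-0.12],
    [0.5,-0.8,0.4,0.2,0,0,-0.24],
    [0.5,-1.2,0.7,0.2,0,0,-0.36],
    [0.5,-1.6,1.0,0.2,0,0,-0.48],
    [0.5,-2.0,1.2,0.2,0,0,-0.6],
    [0.5,-2.4,1.4,0.2,0,0,-0.72],
    [0.5,-2.8,1.6,0.2,0,0,-0.84],
    [0.5,-3.2,1.9,0.2,0,0,-0.96],
    [0.5,-3.6,2.1,0.2,0,0,-1.08],
    [0.5,-4.0,2.3,0.2,0,0,-1.2],
    [0.5,-4.4,2.5,0.2,0,0,-1.32],
    [0.5,-4.8,2.75,0.2,0,0,-1.44],
    [0.5,-5.05,2.92,0,0,0,-1.56],
    [0.5,-5.05,2.92,-1.5,0,0,-1.57],
    [0.5,-5.05,2.92,-3,0,0,-1.57],
    [0.5,-5.05,2.92,-4.2,0,0,-1.57],
    [0.5,-5.05,2.92,-4.8,0,0,-1.57],
    [0.5,-5.05,2.92,-4.8,0,0,-1.57],
    [0.5,-5.05,2.92,-4.8,0,0,-1.57]
  ]
}}

```text
t: 17.98
tool_pos: [0.556, 0.1412, 0.0885]
orientation: [3.14, 0.064, -0.007]
force: [-0.2, -0.3, 0.4]
opening: 0.0462
```

{"fn": "drive_tool", "kwargs": {
  "increments": [
    [1,0,0,0,0,0,0],
    [1,0,0,0,0,0,0],
    [1,0,0,0,0,0,0],
    [1,0,0,0,0,0,0],
    [1,0,0,0,0,0,0],
    [1,0,0,0,0,0,0],
    [1,0,0,0,0,0,0]
  ],
  "squeeze": 25
}}

```text
t: 18.57
tool_pos: [0.5582, 0.1412, 0.0913]
orientation: [3.141, 0.064, 0.002]
force: [-0.4, -1.7, 3.8]
opening: 0.0119
```

```bash
python3 - <<'E'
from h import *
s=robot.read_state(); print({k:np.round(v,4).tolist() for k,v in s.items()})
H=np.array([.6358,.1447]);r=.075
p=s['tool_pos'][:2]-H; print("r",np.hypot(*p),"dir",np.arctan2(p[1],p[0]))
f=lambda ph:H+r*np.array([np.sin(.038-ph),-np.cos(.038-ph)])
for ph in np.r_[np.arange(1.5,-.05,-.1)]: print(round(ph,2),np.round((f(ph)-f(1.57))/.025,2),round(1.57-ph,2))
c=robot.read_camera("top");crop("top",220,110,220,165,3.6,"pics/t6.png",c)
E
```

```text
{'t': 18.5667, 'q': [0.1591, 0.1889, 1.7104, -0.0005, 1.2413, 1.6895], 'dq': [-0.0006, 0.0004, -0.0016, 0.0004, -0.0001, 0.0021], 'joint_torque': [1.5357, -53.0015, -43.8248, 0.7119, -0.4373, -0.2486], 'tool_pos': [0.5582, 0.1412, 0.0913], 'orientation': [3.1406, 0.0636, 0.0015], 'force': [-0.4109, -1.7082, 3.7714], 'wrist_torque': [-0.378, 0.0831, -0.2509], 'opening': 0.0119}
r 0.07763247366711824 dir -3.0968398362088077
1.5 [ 0.02 -0.21] 0.07
1.4 [ 0.06 -0.51] 0.17
1.3 [ 0.14 -0.8 ] 0.27
1.2 [ 0.24 -1.08] 0.37
1.1 [ 0.38 -1.35] 0.47
1.0 [ 0.54 -1.6 ] 0.57
0.9 [ 0.72 -1.84] 0.67
0.8 [ 0.93 -2.05] 0.77
0.7 [ 1.15 -2.25] 0.87
0.6 [ 1.4  -2.42] 0.97
0.5 [ 1.66 -2.57] 1.07
0.4 [ 1.94 -2.69] 1.17
0.3 [ 2.22 -2.78] 1.27
0.2 [ 2.51 -2.84] 1.37
0.1 [ 2.81 -2.88] 1.47
-0.0 [ 3.11 -2.88] 1.57
```

View pics/t6.png

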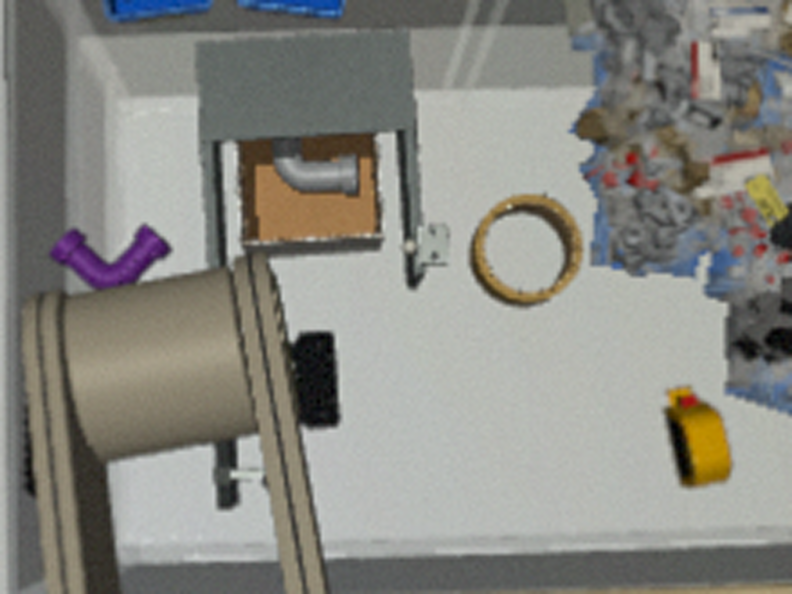

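{"fn": "drive_tool", "kwargs": {
  "increments": [
    [1,0.02,-0.22,0,0,0,0.07],
    [1,0.06,-0.53,0,0,0,0.17],
    [1,0.14,-0.83,0,0,0,0.27],
    [1,0.25,-1.12,0,0,0,0.37],
    [1,0.39,-1.39,0,0,0,0.47],
    [1,0.56,-1.65,0,0,0,0.57],
    [1,0.74,-1.9,0,0,0,0.67],
    [1,0.96,-2.12,0,0,0,0.77],
    [1,1.19,-2.32,0,0,0,0.87],
    [1,1.45,-2.5,0,0,0,0.97],
    [1,1.71,-2.65,0,0,0,1.07],
    [1,2.0,-2.78,0,0,0,1.17],
    [1,2.29,-2.87,0,0,0,1.27],
    [1,2.59,-2.93,0,0,0,1.37],
    [1,2.75,-2.96,0,0,0,1.42],
    [1,2.9,-2.97,0,0,0,1.47],
    [1,3.06,-2.98,0,0,0,1.52],
    [1,3.2,-2.98,0,0,0,1.57],
    [1,3.2,-2.98,0,0,0,1.57],
    [1,3.2,-2.98,0,0,0,1.57]
  ]
}}

```text
t: 20.28
tool_pos: [0.6381, 0.0661, 0.0913]
orientation: [2.176, 2.265, -0.001]
force: [-2.5, -5.1, 5.3]
opening: 0.0119
```

```bash
python3 - <<'E'
from h import *
s=robot.read_state(); print({k:np.round(v,4).tolist() for k,v in s.items()})
p=s['tool_pos'][:2]-np.array([.6358,.1447]); print("r",np.hypot(*p),"phi",.038-np.pi/2-np.arctan2(p[1],p[0]))
c=robot.read_camera("scene");crop("scene",180,150,240,180,3.3,"pics/s7.png",c)
E
```

```text
{'t': 20.2833, 'q': [0.0239, 0.3546, 1.5125, -0.0012, 1.2743, -0.0156], 'dq': [-0.0015, -0.0011, 0.004, -0.0006, -0.0063, 0.0101], 'joint_torque': [2.7018, -60.6193, -44.2925, 1.4821, -0.7863, -0.2765], 'tool_pos': [0.6381, 0.0661, 0.0913], 'orientation': [2.176, 2.2646, -0.001], 'force': [-2.5183, -5.1314, 5.2552], 'wrist_torque': [-0.6769, 0.2792, -0.0349], 'opening': 0.0119}
r 0.07864472962385312 phi 0.008144751629721059
```

View pics/s7.png

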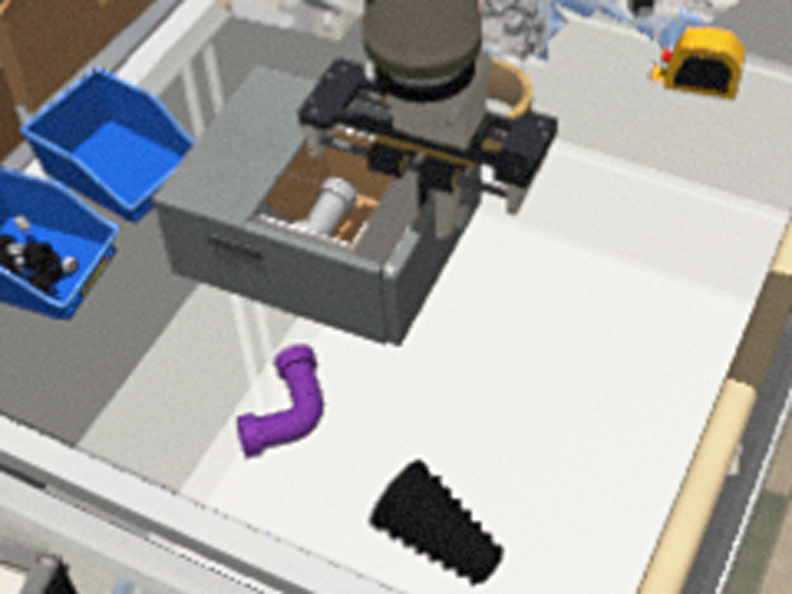

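{"fn": "drive_tool", "kwargs": {
  "increments": [
    [1,0.1,0,0,0,0,0],
    [1,0.1,0,0,0,0,0],
    [1,0.05,0,0,0,0,0],
    [0.75,0.03,0,0,0,0,0],
    [0.75,0.03,0,0,0,0,0],
    [0.75,0.03,0,0,0,0,0],
    [0.75,0.03,0,0,0,0,0],
    [0.75,0.03,0,0.6,0,0,0],
    [0.75,0.03,0,1.6,0,0,0],
    [0.75,0.03,0,3,0,0,0],
    [0.75,-1.5,0,4.5,0,0,0],
    [0.75,-3,0,5.5,0,0,0],
    [0.75,-4.5,0,6,0,0,0],
    [0.75,-6,0,6,0,0,0],
    [0.75,-7,0,6,0,0,0],
    [0.75,-7,0,6,0,0,0],
    [0.75,-7,0,6,0,0,0]
  ]
}}

```text
t: 21.75
tool_pos: [0.4618, 0.0672, 0.241]
orientation: [2.175, 2.265, 0.002]
force: [0.4, 0.3, 0.7]
opening: 0.0232
```

```bash
python3 - <<'E'
from h import *
s=robot.read_state(); print({k:np.round(v,4).tolist() for k,v in s.items() if k in('t','tool_pos','force','opening')})
crop("scene",180,150,240,180,3.3,"pics/s8.png"); crop("top",220,110,220,165,3.6,"pics/t8.png")
a=cv2.imread("pics/t2.png").astype(int);b=cv2.imread("pics/t8.png").astype(int)
d=abs(a-b).sum(2)
for n,(x,y,w,h) in dict(roll=(460,185,130,130),measure=(650,370,100,130),bellows=(15,370,90,140),door=(205,270,230,60)).items():
    print(n,(d[y:y+h,x:x+w]>60).mean())
E
```

```text
{'t': 21.75, 'tool_pos': [0.4618, 0.0672, 0.241], 'force': [0.3551, 0.3416, 0.6657], 'opening': 0.0232}
roll 0.0
measure 0.0
bellows 0.0007142857142857143
door 0.0
```

View pics/s8.png

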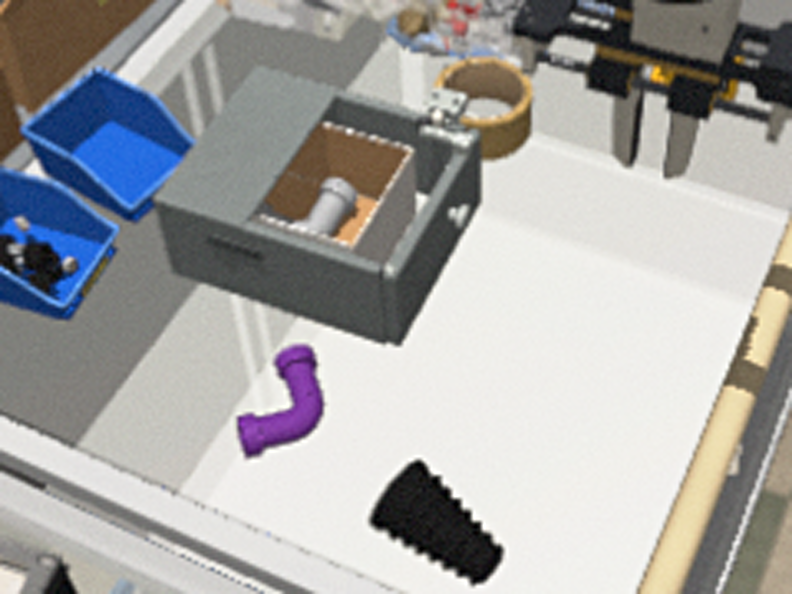

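View pics/t8.png

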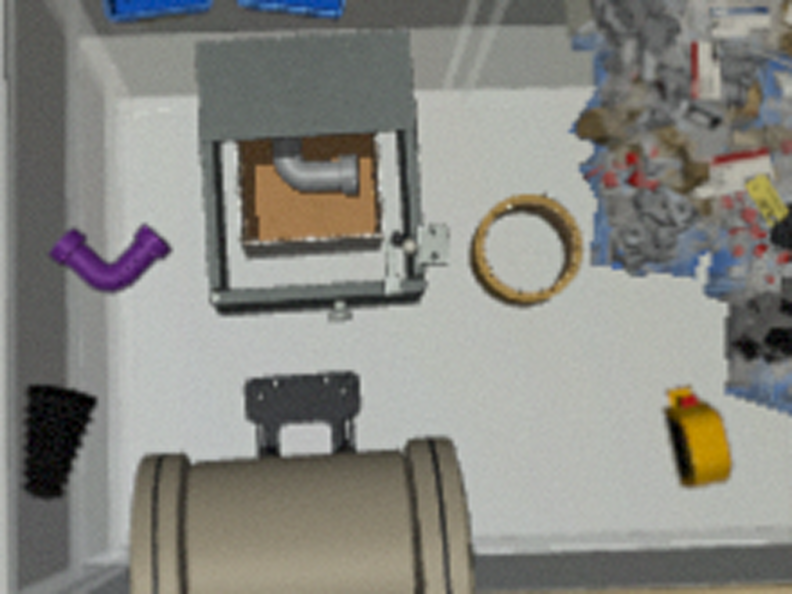

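```bash
python3 -c "
from plant import robot
print(robot.close_job()); print(robot.read_state()['t'])"
```

```text
the job is handed in; nothing more can be done
None
the job is handed in; nothing more can be done
```

The tray, with the grey elbow in it, is in the locker and the door is shut. I handed the job in at about 21.9 s of the 72 s allowed.

I pinched the tray's front wall, slid it to about 278 mm from the hinge, and pulled the door open to about 1.57 rad by its top edge. I then slid the tray in along the locker's axis, swung the door shut by its top edge and pressed it home.

My last checks:
- **Door:** its region in the top view matches the picture from before I opened it, with no changed pixels. By tool position it read about 0.01 rad while I still held it. I had no direct joint reading.
- **Tray:** its front edge measured 37 mm behind the doorway, so its centre is about 109 mm in and 3–4 mm off the middle line. It stands upright, and the elbow lies in it, partly under the roof.
- **Other objects:** the tape roll, tape measure and bellows show no visible shift since just after I cleared the tray from the door.
- **Robot:** the gripper is clear of everything, with forces below 1 N.

The top view read about 3–5 mm lower in y than the wrist view. I used the wrist values for the locker and door, and no check failed.

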